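# Fetch the pacifier case from behind the nursery things

### The arm

A 6-joint arm with a two-finger parallel gripper is mounted at the origin on the work surface. World frame = base frame: x ahead of the robot, y to its left, z up, the work surface at z = 0. Lengths are in mm, angles in rad, forces in N, time in s.
With the tool pointing down it reaches from about 350 to 975 mm from the base axis. Payload 7.1 kg.
Tool frame: the origin (TCP) lies midway between the tips of the shut fingers; the grasp point (between the pads) lies 19 mm behind it (ctrl.grip_depth is the distance from the TCP to the grasp point, in mm); z points along the fingers, y is the line along which they close (so a half turn about z gives the same grasp; the last joint's range is limited). The gripper opens to 88 mm and grips with 3 to 60 N. Pads are 20 mm wide; open, the fingers measure 115 mm over their backs; the gripper's body (75 mm by 178 mm) begins 61 mm behind the grasp point.
Start: joints at [1.174, 0.423, 1.63, -0, 1.089, -0.019], TCP at [230.516, 580.919, 222.675] pointing down, gripper open.
Joint ranges: [-3, 3], [-0.9, 2.11], [0.09, 2.58], [-1.31, 4.45], [0.11, 2.69], [-2.54, 2.54]. Speed limits (rad/s): [2.39, 2.39, 3.01, 3.14, 3.14, 3.14].

### API

Orientations are given as a rotation vector (axis times angle).
In Python, from workcell import ctrl, cams gives the robot as it stands.
- The arm moves only by the tool move_arm, never from a script. Its argument "steps" is a list of rows, each a list of 3 entries, a list of its own where there are three numbers: the shift along the tool's x, y, z in units of 25 mm (1.0 is 25 mm), then the turn about the tool's z in units of 5 degrees (1.0 is 5 degrees), then the closure, from 0 (fully open) to 1 (shut). A call has 1 to 20 rows; each row shifts and turns the commanded pose from where the row before left it, along the tool's axes as they then stand; what a row does not reach is not made up. A row lasts 1/12 s, in which the tool goes at most 41.7 mm and 7.16 degrees, less where a joint would pass 70% of its speed; a pose out of reach is approached as far as the arm can. A call is refused whole if a number of a shift passes 1 or a number of a turn 1, either way. A call with a gripper value outside its range is refused whole. The fingers move at their own pace and stop on an object; the grip force is fixed at half the most. Time passes only in rows, so rows that do not move let the fingers close. It gives the time, the measured TCP pose, the force, the opening and the grip force at its end, in the units of the state.
- ctrl.get_obs(): the state, without advancing time (a new reading comes with each control period).
- cams.get_image(name): name is "side" or "top"; returns a dict with "image" (400x640x3 uint8, red, green, blue), "camera_matrix" (3x3 intrinsics, pixels), "xyz" and "rotation" of the camera in the world. Camera axes: x right, y down, z forward; pixel columns grow to the right and rows downward; lengths in mm; the calibration is good to about 2 mm. A picture is of the moment at which its call begins. There is no depth.
- ctrl.close_job(): hands the job in; it is judged then, once.
Trained networks look in the newest picture that a camera, given by its name, has taken for a name from the list of things; names that differ only in an ending like _2 or _b are one class to them, and where a whole thing is asked for, a point or a joint stands for the part that bears it (a point fixed in the world has none). Each returns a list of dicts, best first, with "p" (0 to 1); they miss things now and then, are a little off and sometimes report something else, mostly with a low value. They report only what shows in the picture. A call takes as long as a camera call.
- cams.boxes_of(camera, thing): "rect" ([centre column, centre row, width, height] in pixels, round what is visible of it).
- cams.cut_out(camera, thing): "pixels" (400x640 bool, what is visible of it) and "rect" ([centre column, centre row, width, height] in pixels, round what is visible of it).
The state is a dict: "t": time; "qpos": joint angles; "qvel": joint speeds; "joint_torque": joint torques, N m; "ee_pos": TCP position; "orientation": TCP orientation; "ft_force": force on the tool from outside, world axes, zero at the start; "moment": the same for the moment, N m; "width": finger opening in mm; "grasp_force": force on a finger pad.
Only numpy, scipy, OpenCV 4.12 (cv2) and the standard library are available. Lean on these libraries where they do the work, as an engineer would, in place of code of your own. Each camera call takes 0.05 s, during which the arm holds its last target. There are 200 camera calls.

### The job

First clear the baby bottle and both wooden rings off their coasters onto the grey felt mat, without shifting the pacifier case behind them. With all three standing on the mat, fetch the case and set it flat in the middle of the dish; only then put the bottle and each ring back, centred on the very coaster it came from. Keep the bottle upright throughout, leave the monitor base unit where it is, and let go of everything at the end.

Things in the scene. Friction and masses are not known exactly. Their poses are not given: they have to be found in the camera images.
- case: Closed mint-green plastic pacifier case, a rounded box 44 mm (its x) by 56 mm (its y), 40 mm high, 60 g, white clip tab on its -x face; origin at the centre of its underside, z up. It starts on the bare dresser, hemmed in by the things on the coasters on three sides and by the monitor base (13 to 17 mm away) on its +x side, so once cleared it is taken across its y (56 mm).
- bottle: Upright glass baby bottle: body 56 mm across up to 78 mm above its underside, white collar 44 mm across from 86 to 100 mm, pale teat up to 120 mm; about 160 g. Origin at the centre of its underside, z up. The tallest of the things.
- ring_large: The larger of two plain pale wooden stacking rings, lying flat: 68 mm outer diameter, 28 mm hole, 24 mm high, about 60 g; origin at the centre of its underside, z up.
- ring_small: The smaller pale wooden stacking ring, lying flat: 52 mm outer diameter, 20 mm hole, 24 mm high, about 35 g; origin at the centre of its underside, z up.
- coaster_a: One of three identical fixed round dark grey felt coasters, 80 mm across, 3 mm thick, on the dresser; origin at the centre of its underside. One of the bottle and two rings stands centred (within 2 mm) on each at the start; which one stands where changes from start to start. To the case's own +y side, centre about 72 mm from the case's centre.
- coaster_b: One of three identical fixed round dark grey felt coasters, 80 mm across, 3 mm thick, on the dresser; origin at the centre of its underside. One of the bottle and two rings stands centred (within 2 mm) on each at the start; which one stands where changes from start to start. To the case's own -x side (in front, towards the robot), centre about 68 mm from the case's centre.
- coaster_c: One of three identical fixed round dark grey felt coasters, 80 mm across, 3 mm thick, on the dresser; origin at the centre of its underside. One of the bottle and two rings stands centred (within 2 mm) on each at the start; which one stands where changes from start to start. To the case's own -y side, centre about 72 mm from the case's centre.
- mat: Fixed grey felt mat, the side area: 280 mm (its x) by 150 mm (its y), 3 mm thick, flat on the dresser; origin at the centre of its underside. It lies on one side of the group and the dish on the other; which side changes.
- dish: Fixed shallow round white ceramic dish, 144 mm across the rim, rim 13 mm high, flat inner floor about 115 mm across, 5 mm above its underside; origin at the centre of its underside.
- monitor: White baby monitor base unit, a loose low box 66 mm (its x) by 78 mm (its y), 38 mm high with small buttons on top up to 44 mm, 250 g, standing square behind the case (on its +x side); origin at the centre of its underside. Bystander, to be left alone.

How it is judged:
By the outcome, as a careful person would: the job done as asked, in the order asked, and still so for the second after the job is handed in, with the robot touching nothing.
It also fails if it takes over 144 s, if anything falls off the work surface, if the arm or the gripper's body presses on something with over 40 N, if the wrist force passes 120 N, or if a joint passes its speed limit or range.

## Working session

There is one attempt and no reset: what is moved stays moved. The work goes in short steps, Python scripts to look and compute and a tool call to move; the robot and the scene stay as the last step left them, time stands still between calls to the robot, and variables do not carry over. Pictures are saved under pics/ and viewed, at most 14 in all, crops included, and the job is handed in when it is done.

Besides the shell and the picture viewer there is one more tool, called after "Call:" by a JSON object that holds its "method" and its "body". move_arm: Moves the arm, as the interface text tells. Its arguments: {"type":"object","properties":{"steps":{"type":"array"}},"required":["steps"]}

```bash
mkdir -p pics; ls; python3 - <<'E'
from workcell import ctrl,cams
import cv2
o=ctrl.get_obs();print(o['t'],o['ee_pos'],o['orientation'],o['width'],ctrl.grip_depth)
for n in('top','side'):
    d=cams.get_image(n);cv2.imwrite(f'pics/{n}0.png',d['image'][:,:,::-1]);print(n,d['camera_matrix'],d['xyz'],d['rotation'])
    for t in('case','bottle','ring_large','ring_small','coaster_a','mat','dish','monitor'):
        print(t,[(round(r['p'],2),[round(float(v),1) for v in r['rect']]) for r in cams.boxes_of(n,t)][:4])
E
```

```text
pics
0.0 [230.32627711 580.43128661 221.90687517] [-5.89866917e-01 -3.08542437e+00  2.31994832e-03] 87.50519204920528 18.700000000000003
top [[493.54356792   0.         312.81652237]
 [  0.         493.54356792 201.41533998]
 [  0.           0.           1.        ]] [ 4.27720468e+02 -4.38039210e-01  1.05628195e+03] [-2.10197845  2.13723254 -0.18939901]
case [(0.76, [319.5, 216.8, 25.6, 28.8]), (0.3, [312.0, 252.4, 34.7, 37.5]), (0.25, [320.0, 184.2, 38.3, 31.9])]
bottle [(0.71, [280.9, 209.7, 29.1, 33.6])]
ring_large [(0.59, [351.7, 221.4, 29.8, 31.1])]
ring_small [(0.62, [311.6, 249.8, 27.6, 19.7])]
coaster_a [(0.87, [312.6, 250.6, 33.1, 37.2]), (0.79, [353.6, 223.8, 33.4, 28.3]), (0.63, [285.6, 215.4, 34.8, 37.1]), (0.24, [319.1, 217.6, 28.2, 29.1])]
mat [(0.66, [455.5, 247.0, 82.0, 131.7])]
dish [(0.78, [176.3, 259.3, 67.5, 66.0])]
monitor [(0.73, [319.6, 184.7, 36.1, 35.2]), (0.18, [456.8, 246.9, 82.9, 128.7])]
side [[513.86054084   0.         324.93871261]
 [  0.         513.86054084 204.47036429]
 [  0.           0.           1.        ]] [ 154.69045068 -483.58759496  795.16643418] [-2.29001939  0.88810736 -0.32995509]
case [(0.65, [325.0, 215.6, 35.0, 37.2])]
bottle [(0.6, [303.5, 179.6, 31.2, 49.4])]
ring_large [(0.78, [345.0, 237.9, 35.0, 35.2])]
ring_small [(0.73, [294.5, 230.6, 22.7, 25.4])]
coaster_a [(0.77, [294.9, 236.6, 41.1, 28.6]), (0.75, [304.5, 200.6, 40.6, 17.7]), (0.75, [345.6, 249.8, 41.3, 26.5]), (0.68, [324.1, 214.1, 33.1, 37.9])]
mat [(0.64, [305.0, 181.3, 31.2, 50.5]), (0.63, [407.6, 333.4, 176.9, 133.1])]
dish [(0.79, [200.8, 160.5, 59.3, 47.4])]
monitor [(0.79, [353.6, 200.4, 44.1, 41.4])]
```

View pics/top0.png

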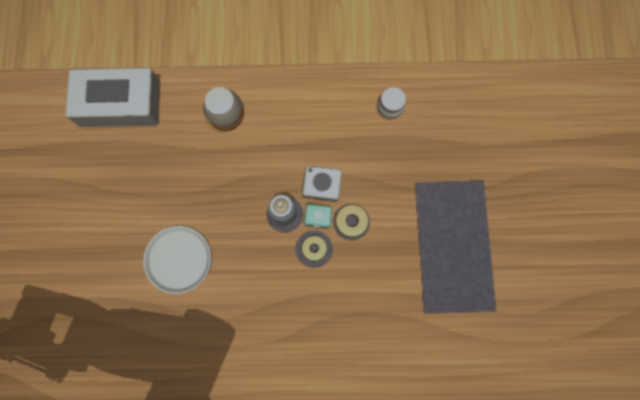

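View pics/side0.png

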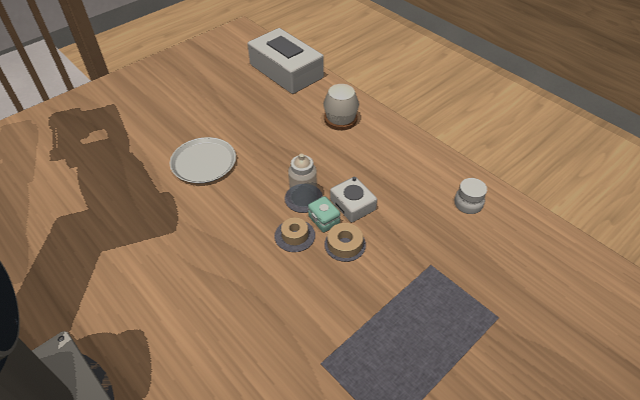

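The top view shows the bottle on the left coaster (281,210), the small ring on the front one (312,250) and the large ring on the right one (352,221). The case is at (319,217) with the monitor behind it at (320,184), the dish on the left at (177,260) and the mat on the right at (455,247). The side view agrees. Next I fit poses to the silhouettes from both cameras.

```bash
cat > h.py <<'E'
from workcell import ctrl,cams
import numpy as np, cv2
from scipy.spatial.transform import Rotation as R
from scipy.optimize import least_squares
def cyl(*rz): # (r,z)
    a=np.linspace(0,2*np.pi,48,endpoint=False)
    return np.vstack([np.c_[r*np.cos(a),r*np.sin(a),0*a+z] for r,z in rz])
def box(x,y,z): return np.array([[i*x/2,j*y/2,k] for i in(-1,1) for j in(-1,1) for k in(0,z)],float)
M={'bottle':cyl((28,0),(28,78),(22,86),(22,100),(8,120)),'ring_large':cyl((34,0),(34,24)),'ring_small':cyl((26,0),(26,24)),
 'case':box(44,56,40),'dish':cyl((55,0),(72,13)),'mat':box(280,150,3),'monitor':box(66,78,38),'coaster':cyl((40,0),(40,3))}
def proj(d,P):
    rv=np.array(d['rotation']);Rm=R.from_rotvec(rv).as_matrix() if rv.shape==(3,) else rv
    q=(P-d['xyz'])@Rm; q=q@d['camera_matrix'].T; return q[:,:2]/q[:,2:]
def hull(p): return cv2.convexHull(p.astype(np.float32))[:,0]
def feat(h,yaw):
    m=cv2.moments(h.reshape(-1,1,2).astype(np.float32)); c=[m['m10']/m['m00'],m['m01']/m['m00']]
    return np.array(c+([m['mu20']/m['m00'],m['mu11']/m['m00'],m['mu02']/m['m00']] if yaw else []))
def fit(name,guess,z=0,yaw=False,views=('top','side'),idx=0,near=None):
    obs={}
    for v in views:
        d=cams.get_image(v); L=cams.cut_out(v,name)
        if near is not None:
            u=proj(d,np.array([[*near,15.]]))[0]; L=[r for r in L if np.hypot(*(np.array(r['rect'][:2])-u))<14]
        if not L: continue
        c,_=cv2.findContours(L[0]['pixels'].astype(np.uint8),0,2); c=max(c,key=cv2.contourArea)[:,0]
        obs[v]=(d,feat(hull(c),yaw),L[0]['p'])
    def f(s,v=None):
        e=[]
        for k,(d,o,_) in obs.items():
            if v and k!=v: continue
            P=M[name.replace('_a','')]@np.array([[np.cos(s[2]),np.sin(s[2]),0],[-np.sin(s[2]),np.cos(s[2]),0],[0,0,1]])+[s[0],s[1],z]
            r=feat(hull(proj(d,P)),yaw)-o; r[2:]*=.1; e.append(r)
        return np.concatenate(e)
    g=list(guess)+[0]*(3-len(guess))
    s=least_squares(f,g,x_scale=[10,10,.1],diff_step=1e-4 if yaw else None).x
    print(name,s.round(2),'res px',f(s).round(2) if not yaw else [f(s,k)[:2].round(2) for k in obs],[round(obs[k][2],2) for k in obs])
    return s
def yawnow(o=None):
    o=o or ctrl.get_obs(); m=R.from_rotvec(o['orientation']).as_matrix(); return m,np.array(o['ee_pos'])
def go(x,y,z,d=None):
    """print needed shift (units of 25mm) in tool axes; d = desired closing-line direction angle"""
    m,p=yawnow(); t=m[:2,1]; a=np.arctan2(t[1],t[0])
    if d is not None:
        e=(d-a+np.pi/2)%np.pi-np.pi/2   # world ccw turn = -turn about tool z
        print('turn units',(-np.degrees(e)/5).round(2)); m=R.from_rotvec([0,0,e]).as_matrix()@m
    print('shift units',((np.array([x,y,z])-p)@m/25).round(2),'from',p.round(1),'closing deg',np.degrees(a).round(1))
E
python3 - <<'E'
from h import *
for n,g,z,y in [('bottle',(400,70),3,0),('ring_large',(390,-80),3,0),('ring_small',(330,0),3,0),('case',(400,-5,0),0,1),('dish',(310,290),0,0),('mat',(340,-300,0),0,1),('monitor',(470,0,0),0,1)]:
    fit(n,g,z,bool(y))
E
```

```text
bottle [584.51   9.2   -1.3 ] res px [29.61  7.22 15.73 19.89] [0.6, 0.56]
ring_large [579.03 -74.09  -2.85] res px [ 0.14  0.82  0.33 -0.72] [0.92, 0.91]
ring_small [ 5.242e+02  0.000e+00 -3.000e-02] res px [ 3.41 -0.16  3.79  1.05] [0.77, 0.68]
case [ 5.9238e+02 -3.0600e+00 -7.0000e-02] res px [array([-0.,  0.])] [0.97]
dish [504.78 296.94  -0.74] res px [ 0.11  0.7   0.5  -0.99] [0.6, 0.78]
mat [ 5.8904e+02 -1.7463e+02 -1.1000e-01] res px [array([79.72,  2.99]), array([-26.01, -63.16])] [0.74, 0.79]
monitor [5.5096e+02 0.0000e+00 5.3000e-01] res px [array([-4.64, 51.5 ]), array([105.91,  63.38])] [0.56, 0.64]
```

```bash
python3 - <<'E'
s=open('h.py').read()
s=s.replace("    s=least_squares(f,g,x_scale=[10,10,.1],diff_step=1e-4 if yaw else None).x\n","""    k=3 if yaw else 2; ex=np.zeros(3); full=lambda q:np.array(g)+np.r_[q*[20,20,.2][:k],ex[k:]]
    s=full(minimize(lambda q:np.abs(f(full(q))).sum() if 0 else (f(full(q))**2).sum(),np.zeros(k),method='Nelder-Mead',options=dict(initial_simplex=np.vstack([np.zeros(k),np.eye(k)]),xatol=1e-4,fatol=1e-7,maxiter=2000)).x)
""").replace("import least_squares","import minimize")
open('h.py','w').write(s)
E
cat >m.py <<'E'
from h import *
for n,g,z,y in [('bottle',(590,70),3,0),('ring_large',(580,-75),3,0),('ring_small',(524,0),3,0),('case',(592,-3,0),0,1),('dish',(505,297),0,0),('mat',(500,-300,0),0,1),('monitor',(660,0,0),0,1)]:
    fit(n,g,z,bool(y))
for g in [(590,65),(525,0),(580,-75)]: fit('coaster_a',g,0,near=g)
E
python3 m.py
```

```text
bottle [598.89  70.76   0.  ] res px [ 0.09  0.96  0.63 -0.89] [0.56, 0.56]
ring_large [578.96 -74.28   0.  ] res px [ 0.07  0.99  0.61 -0.8 ] [0.83, 0.76]
ring_small [522.44   7.07   0.  ] res px [-0.14  1.28  0.96 -0.81] [0.88, 0.72]
case [ 5.8903e+02 -3.1100e+00 -1.9000e-01] res px [array([0.2 , 0.92]), array([ 0.5 , -0.98])] [0.79, 0.57]
dish [504.14 296.2    0.  ] res px [ 0.17  0.94  0.61 -0.96] [0.94, 0.57]
mat [ 5.3976e+02 -2.8408e+02 -7.0000e-02] res px [array([-4.57, -5.54]), array([ 0.93, -4.96])] [0.85, 0.59]
monitor [ 6.6066e+02 -1.2680e+01 -2.5000e-01] res px [array([-0.  ,  0.92]), array([ 0.63, -0.94])] [0.9, 0.83]
coaster_a [584.31  68.01   0.  ] res px [-0.74  4.9   3.93 -3.18] [0.54, 0.64]
coaster_a [520.2    5.82   0.  ] res px [ 0.58  1.77  0.86 -1.79] [0.58, 0.79]
coaster_a [576.56 -77.29   0.  ] res px [ 1.58  2.83  0.95 -3.39] [0.87, 0.75]
```

```bash
python3 - <<'E'
from h import *
s=fit('mat',(500,-300,0),0,True,views=('top',))
d=cams.get_image('top'); L=cams.cut_out('top','mat')
c,_=cv2.findContours(L[0]['pixels'].astype(np.uint8),0,2);print(cv2.minAreaRect(max(c,key=cv2.contourArea)))
c,sn=np.cos(s[2]),np.sin(s[2])
for n,(u,v) in dict(bottle=(95,0),small=(3,20),large=(-92,-20)).items(): print(n,s[0]+c*u-sn*v,s[1]+sn*u+c*v)
go(599,70.8,220,-0.14)
E
```

```text
mat [ 5.2834e+02 -2.9207e+02  1.0000e-02] res px [array([-0.01, -0.32])] [0.83]Traceback (most recent call last):
  File "<stdin>", line 4, in <module>
IndexError: list index out of range
```

```bash
python3 - <<'E'
from h import *
d=cams.get_image('top');Rm=np.array(d['rotation']);Rm=R.from_rotvec(Rm).as_matrix() if Rm.shape==(3,) else Rm
P=[]
for u in [(416,183),(484,181),(495,311),(424,313)]:
    r=Rm@np.linalg.inv(d['camera_matrix'])@[*u,1]; P.append((d['xyz']+r*(3-d['xyz'][2])/r[2])[:2])
P=np.array(P);print(P.round(0),P.mean(0).round(1))
e=P[0]-P[3]+P[1]-P[2]; t=np.arctan2(e[1],e[0]); print('yaw',t); s=[*P.mean(0),t]
c,sn=np.cos(t),np.sin(t)
for n,(u,v) in dict(bottle=(95,0),small=(3,20),large=(-92,-20)).items(): print(n,s[0]+c*u-sn*v,s[1]+sn*u+c*v)
go(599,70.8,220,-0.14)
E
```

```text
[[ 664. -219.]
 [ 665. -367.]
 [ 388. -368.]
 [ 387. -220.]] [ 526.1 -293.5]
yaw 0.003944744750559556
bottle 621.0931208709817 -293.15011015839957
small 529.014941986169 -273.5131813441368
large 434.1734705140346 -313.8876199037046
turn units 15.27
shift units [-18.15  17.44   0.11] from [230.5 580.9 222.7] closing deg 68.4
```

Call:
{"method": "move_arm", "body": {"steps": [[[0,0,0],1,0],[[0,0,0],1,0],[[0,0,0],1,0],[[0,0,0],1,0],[[0,0,0],1,0],[[0,0,0],1,0],[[0,0,0],1,0],[[0,0,0],1,0],[[0,0,0],1,0],[[0,0,0],1,0],[[0,0,0],1,0],[[0,0,0],1,0],[[0,0,0],1,0],[[0,0,0],1,0],[[0,0,0],1,0],[[0,0,0],0.27,0]]}}

```text
t: 5.88
ee_pos: [230.5, 580.9, 222.7]
orientation: [-2.375, -2.057, -0.0]
ft_force: [-0.2, -1.8, -1.2]
width: 88.0
grasp_force: 0.0
```

Call:
{"method": "move_arm", "body": {"steps": [[[-1,1,0],0,0],[[-1,1,0],0,0],[[-1,1,0],0,0],[[-1,1,0],0,0],[[-1,1,0],0,0],[[-1,1,0],0,0],[[-1,1,0],0,0],[[-1,1,0],0,0],[[-1,1,0],0,0],[[-1,1,0],0,0],[[-1,1,0],0,0],[[-1,1,0],0,0],[[-1,1,0],0,0],[[-1,1,0],0,0],[[-1,1,0],0,0],[[-1,1,0],0,0],[[-1,1,0],0,0],[[-1,0.4,0],0,0],[[-0.1,0,0],0,0],[[0,0,0],0,0]]}}

```text
t: 7.55
ee_pos: [598.4, 71.0, 222.4]
orientation: [-2.372, -2.059, 0.001]
ft_force: [-0.1, -0.3, 0.1]
width: 88.0
grasp_force: 0.0
```

```bash
python3 - <<'E'
from h import *
o=ctrl.get_obs();print(o['t'],o['qpos']);go(599,70.8,49,-0.14)
E
```

```text
7.55 [9.82121673e-02 3.90993885e-01 1.68099071e+00 1.37060054e-04
 1.07018132e+00 2.39197889e-01]
turn units -0.01
shift units [-0.    0.03  6.94] from [598.4  71.  222.4] closing deg -8.1
```

Call:
{"method": "move_arm", "body": {"steps": [[[0,0,1],0,0],[[0,0,1],0,0],[[0,0,1],0,0],[[0,0,1],0,0],[[0,0,1],0,0],[[0,0,1],0,0],[[0,0,0.9],0,0],[[0,0,0],0,0],[[0,0,0],0,0]]}}

```text
t: 8.3
ee_pos: [597.1, 73.4, 49.5]
orientation: [-2.368, -2.062, 0.003]
ft_force: [1.0, 0.2, 0.4]
width: 87.9
grasp_force: 0.0
```

```bash
python3 - <<'E'
from h import *
for n in('top','side'):
    d=cams.get_image(n); cv2.imwrite(f'pics/{n}1.png',cv2.resize(d['image'][140:300,230:450,::-1],None,fx=3,fy=3,interpolation=2))
E
```

```text
(no output)
```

View pics/side1.png

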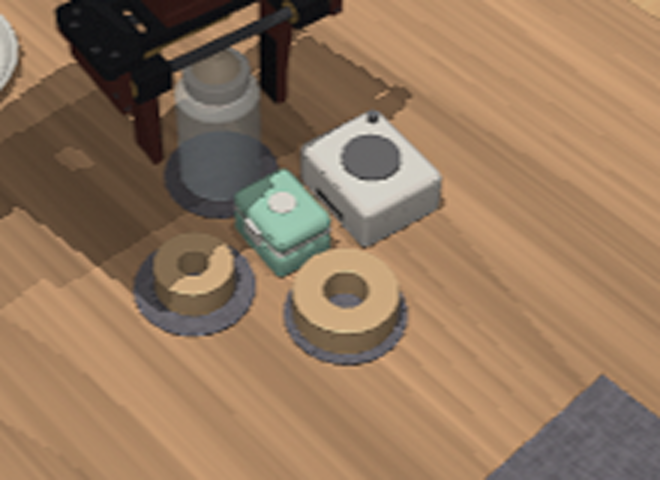

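```bash
python3 - <<'E'
from h import *
o=ctrl.get_obs();print(o['t'],o['ft_force']);go(598.5,70.8,49,-0.14)
m,p=yawnow();print(m.round(4))
E
```

```text
8.4 [-0.33583567  0.43275121  0.07587655]
turn units 0.02
shift units [-0.1  -0.01  0.1 ] from [599.   73.2  51.5] closing deg -7.9
[[ 1.379e-01  9.904e-01  1.600e-03]
 [ 9.904e-01 -1.379e-01  3.000e-04]
 [ 5.000e-04  1.600e-03 -1.000e+00]]
```

Call:
{"method": "move_arm", "body": {"steps": [[[-0.1,0,0.04],0,0],[[0,0,0],0,1],[[0,0,0],0,1],[[0,0,0],0,1],[[0,0,0],0,1],[[0,0,0],0,1],[[0,0,0],0,1],[[0,0,0],0,1],[[0,0,0],0,1],[[0,0,0],0,1],[[0,0,0],0,1]]}}

```text
t: 9.32
ee_pos: [598.5, 69.8, 49.5]
orientation: [2.37, 2.061, 0.001]
ft_force: [0.7, -0.9, 4.0]
width: 55.9
grasp_force: 30.0
```

```bash
python3 - <<'E'
from h import *
for i in range(4):
    o=ctrl.get_obs();print(o['t'],o['ee_pos'].round(1),o['width'],o['grasp_force'],o['ft_force'].round(1))
go(622,-293,49)
E
```

```text
9.3167 [598.5  69.8  49.5] 55.903419024008166 30.000904344487935 [ 0.7 -0.9  4. ]
9.3167 [598.5  69.8  49.5] 55.903419024008166 30.000904344487935 [ 0.7 -0.9  4. ]
9.3167 [598.5  69.8  49.5] 55.903419024008166 30.000904344487935 [ 0.7 -0.9  4. ]
9.3167 [598.5  69.8  49.5] 55.903419024008166 30.000904344487935 [ 0.7 -0.9  4. ]
shift units [-14.24   2.95   0.02] from [598.5  69.8  49.5] closing deg -8.0
```

Call:
{"method": "move_arm", "body": {"steps": [[[0,0,-0.5],0,1],[[0,0,-1],0,1],[[0,0,-1],0,1],[[0,0,-0.5],0,1],[[-0.5,0.1,0],0,1],[[-1,0.2,0],0,1],[[-1,0.2,0],0,1],[[-1,0.2,0],0,1],[[-1,0.2,0],0,1],[[-1,0.2,0],0,1],[[-1,0.2,0],0,1],[[-1,0.2,0],0,1],[[-1,0.2,0],0,1],[[-1,0.2,0],0,1],[[-1,0.2,0],0,1],[[-1,0.2,0],0,1],[[-1,0.2,0],0,1],[[-1,0.2,0],0,1],[[-0.7,0.3,0],0,1],[[0,0,0],0,1]]}}

```text
t: 10.98
ee_pos: [622.0, -296.3, 122.7]
orientation: [2.374, 2.058, -0.001]
ft_force: [-0.6, 0.7, -2.4]
width: 55.8
grasp_force: 30.0
```

```bash
python3 - <<'E'
from h import *
o=ctrl.get_obs();print(o['t'],o['width'],o['grasp_force']);go(622,-293,49.5)
fit('case',(589,-3,-.15),0,True)
E
```

```text
10.9833 55.82721271594071 29.997387259063544
shift units [ 0.13 -0.02  2.93] from [ 622.  -296.3  122.7] closing deg -8.2
case [ 5.8913e+02 -2.0400e+00 -1.8000e-01] res px [array([-0.04,  1.01]), array([ 0.7 , -0.84])] [0.56, 0.83]
```

Call:
{"method": "move_arm", "body": {"steps": [[[0,0,1],0,1],[[0,0,1],0,1],[[0,0,0.5],0,1],[[0,0,0.3],0,1],[[0,0,0.2],0,1],[[0,0,0],0,1],[[0,0,0],0,1],[[0,0,0],0,0.5],[[0,0,0],0,0],[[0,0,0],0,0],[[0,0,0],0,0],[[0,0,0],0,0],[[0,0,-0.5],0,0],[[0,0,-1],0,0],[[0,0,-1],0,0],[[0,0,-1],0,0],[[0,0,-0.5],0,0],[[0,0,0],0,0]]}}

```text
t: 12.68
ee_pos: [625.0, -293.2, 153.5]
orientation: [2.366, 2.057, 0.004]
ft_force: [0.3, 0.4, 0.5]
width: 87.9
grasp_force: 0.0
```

```bash
python3 - <<'E'
from h import *
o=ctrl.get_obs();print(o['t'],o['width'])
go(579,-74.3,145,-.14)
fit('bottle',(622,-293),3)
E
```

```text
12.6833 87.9342423981836
turn units 0.0
shift units [ 8.41 -3.04  0.3 ] from [ 625.  -293.2  153.5] closing deg -8.0
bottle [ 621.39 -290.65    0.  ] res px [ 1.31  1.41  0.17 -1.85] [0.9, 0.87]
```

Call:
{"method": "move_arm", "body": {"steps": [[[1,-0.4,0],0,0],[[1,-0.4,0],0,0],[[1,-0.4,0],0,0],[[1,-0.4,0],0,0],[[1,-0.4,0],0,0],[[1,-0.4,0],0,0],[[1,-0.4,0],0,0],[[1,-0.2,0],0,0],[[0.4,0,0],0,0],[[0,0,1],0,0],[[0,0,1],0,0],[[0,0,1],0,0],[[0,0,1],0,0],[[0,0,0.2],0,0],[[0,0,0],0,0]]}}

```text
t: 14.13
ee_pos: [576.0, -73.8, 41.6]
orientation: [-2.368, -2.058, 0.006]
ft_force: [-0.1, -0.6, 0.2]
width: 88.0
grasp_force: 0.0
```

```bash
python3 - <<'E'
from h import *
go(579,-74.3,8,-.14)
for n in('top','side'):
    d=cams.get_image(n); cv2.imwrite(f'pics/{n}2.png',cv2.resize(d['image'][140:300,230:450,::-1],None,fx=3,fy=3,interpolation=2))
go(579,-74.3,8,-.14)
E
```

```text
turn units 0.0
shift units [-0.    0.13  1.35] from [576.  -73.8  41.6] closing deg -8.0
turn units 0.0
shift units [-0.    0.04  1.45] from [578.1 -74.1  44.4] closing deg -8.0
```

View pics/side2.png

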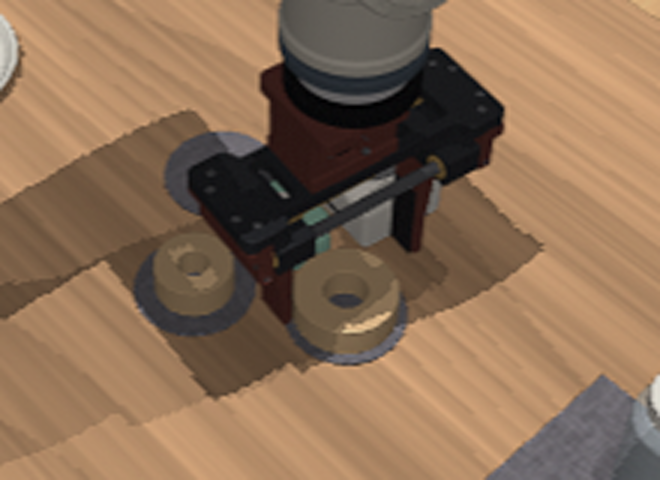

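Call:
{"method": "move_arm", "body": {"steps": [[[0,0.06,0.7],0,0],[[0,0,0.7],0,0],[[0,0,0],0,0],[[0,0,0],0,1],[[0,0,0],0,1],[[0,0,0],0,1],[[0,0,0],0,1],[[0,0,0],0,1],[[0,0,0],0,1],[[0,0,0],0,1]]}}

```text
t: 15.07
ee_pos: [580.3, -74.1, 10.6]
orientation: [2.37, 2.06, 0.002]
ft_force: [0.3, 0.2, 6.3]
width: 67.9
grasp_force: 30.0
```

```bash
python3 - <<'E'
from h import *
go(579,-74.3,8,-.14); print(ctrl.get_obs()['width']); go(435,-313,8)
E
```

```text
turn units 0.0
shift units [-0.01 -0.05  0.1 ] from [580.3 -74.1  10.6] closing deg -8.0
67.89087693529126
shift units [-10.27  -4.43   0.09] from [580.3 -74.1  10.6] closing deg -8.0
```

Call:
{"method": "move_arm", "body": {"steps": [[[0,0,-0.4],0,1],[[0,0,-1],0,1],[[0,0,-1],0,1],[[-0.2,-1,0],0,1],[[-1,-1,0],0,1],[[-1,-1,0],0,1],[[-1,-1,0],0,1],[[-1,-0.4,0],0,1],[[-1,0,0],0,1],[[-1,0,0],0,1],[[-1,0,0],0,1],[[-1,0,0],0,1],[[-1,0,0],0,1],[[-1,0,0],0,1],[[0,0,0],0,1],[[0,0,1],0,1],[[0,0,1],0,1],[[0,0,0.4],0,1],[[0,0,0],0,1],[[0,0,0],0,1]]}}

```text
t: 16.73
ee_pos: [434.7, -310.6, 9.2]
orientation: [-2.37, -2.061, 0.0]
ft_force: [-0.1, -0.1, 0.1]
width: 67.9
grasp_force: 30.0
```

Call:
{"method": "move_arm", "body": {"steps": [[[0,0,0],0,0.5],[[0,0,0],0,0],[[0,0,0],0,0],[[0,0,0],0,0],[[0,0,0],0,0],[[0,0,-1],0,0],[[0,0,-1],0,0],[[0,0,-1],0,0],[[0,0,0],0,0]]}}

```text
t: 17.48
ee_pos: [437.1, -312.8, 88.3]
orientation: [2.366, 2.057, 0.002]
ft_force: [0.6, -0.8, -1.3]
width: 87.6
grasp_force: 0.0
```

```bash
python3 - <<'E'
from h import *
print(ctrl.get_obs()['qpos']);go(522.4,7.1,83,np.pi/2-.14);fit('ring_large',(434,-313),3)
E
```

```text
[-6.43322258e-01  4.92288834e-01  1.91069076e+00  2.13513428e-05
  7.31861834e-01 -5.03746942e-01]
turn units -18.0
shift units [-1.59 13.15  0.29] from [ 437.1 -312.8   88.3] closing deg -8.0
ring_large [ 434.81 -313.8     0.  ] res px [ 3.03  0.39 -1.17 -1.93] [0.78, 0.64]
```

Call:
{"method": "move_arm", "body": {"steps": [[[0,0,0],-1,0],[[0,0,0],-1,0],[[0,0,0],-1,0],[[0,0,0],-1,0],[[0,0,0],-1,0],[[0,0,0],-1,0],[[0,0,0],-1,0],[[0,0,0],-1,0],[[0,0,0],-1,0],[[0,0,0],-1,0],[[0,0,0],-1,0],[[0,0,0],-1,0],[[0,0,0],-1,0],[[0,0,0],-1,0],[[0,0,0],-1,0],[[0,0,0],-1,0],[[0,0,0],-1,0],[[0,0,0],-1,0]]}}

```text
t: 19.18
ee_pos: [434.0, -310.6, 82.6]
orientation: [-0.212, -3.132, -0.002]
ft_force: [-0.2, -0.4, -0.1]
width: 87.5
grasp_force: 0.0
```

Call:
{"method": "move_arm", "body": {"steps": [[[0,1,0],0,0],[[0,1,0],0,0],[[0,1,0],0,0],[[0,1,0],0,0],[[0,1,0],0,0],[[0,1,0],0,0],[[0,1,0],0,0],[[-0.5,1,0],0,0],[[-0.5,1,0],0,0],[[-0.5,1,0],0,0],[[0,1,0],0,0],[[0,1,0],0,0],[[0,1,0],0,0],[[0,0.1,0],0,0],[[0,0,1],0,0],[[0,0,0.8],0,0],[[0,0,0],0,0]]}}

```text
t: 20.6
ee_pos: [514.5, 7.7, 35.5]
orientation: [-0.218, -3.127, 0.001]
ft_force: [-0.8, 0.0, -0.0]
width: 87.9
grasp_force: 0.0
```

```bash
python3 - <<'E'
from h import *
go(522.4,7.1,8,np.pi/2-.14)
d=cams.get_image('side'); cv2.imwrite(f'pics/side3.png',cv2.resize(d['image'][140:300,230:450,::-1],None,fx=3,fy=3,interpolation=2))
go(522.4,7.1,8,np.pi/2-.14)
E
```

```text
turn units 0.01
shift units [-0.32  0.02  1.1 ] from [514.5   7.7  35.5] closing deg 82.0
turn units 0.01
shift units [-0.29  0.02  1.16] from [515.2   7.5  37. ] closing deg 82.0
```

View pics/side3.png

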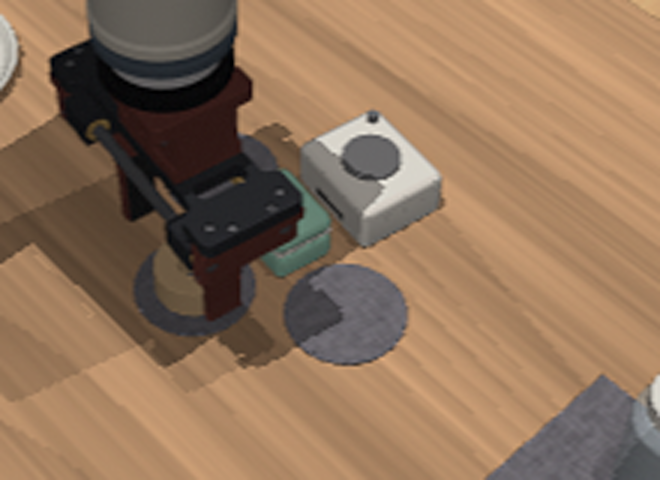

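Call:
{"method": "move_arm", "body": {"steps": [[[-0.3,0,0.5],0,0],[[0,0,0.6],0,0],[[0,0,0],0,0],[[0,0,0],0,1],[[0,0,0],0,1],[[0,0,0],0,1],[[0,0,0],0,1],[[0,0,0],0,1],[[0,0,0],0,1],[[0,0,0],0,1],[[0,0,0],0,1]]}}

```text
t: 21.57
ee_pos: [525.3, 6.9, 12.2]
orientation: [0.219, 3.133, -0.0]
ft_force: [-1.0, 0.1, 6.7]
width: 51.5
grasp_force: 30.0
```

```bash
python3 - <<'E'
from h import *
go(522.4,7.1,8,np.pi/2-.14);go(529,-273,8); print(ctrl.get_obs()['width'])
E
```

```text
turn units 0.01
shift units [ 0.11 -0.01  0.17] from [525.3   6.9  12.2] closing deg 82.0
shift units [ -1.7  -11.07   0.17] from [525.3   6.9  12.2] closing deg 82.0
51.51117784609355
```

Call:
{"method": "move_arm", "body": {"steps": [[[0,0,-1],0,1],[[0,0,-1],0,1],[[0,-1,0],0,1],[[0,-1,0],0,1],[[0,-1,0],0,1],[[0,-1,0],0,1],[[-0.4,-1,0],0,1],[[-0.4,-1,0],0,1],[[-0.4,-1,0],0,1],[[-0.4,-1,0],0,1],[[0,-1,0],0,1],[[0,-1,0],0,1],[[0,-1,0],0,1],[[0,0,0],0,1],[[0,0,1],0,1],[[0,0,0.6],0,1],[[0,0,0.4],0,1],[[0,0,0],0,1],[[0,0,0],0,0.5],[[0,0,0],0,0]]}}

```text
t: 23.23
ee_pos: [526.5, -270.7, 11.8]
orientation: [-0.218, -3.134, -0.0]
ft_force: [-0.2, -0.4, 0.4]
width: 55.4
grasp_force: 0.0
```

Call:
{"method": "move_arm", "body": {"steps": [[[0,0,0],0,0],[[0,0,0],0,0],[[0,0,0],0,0],[[0,0,-1],0,0],[[0,0,-1],0,0],[[0,0,-1],0,0],[[0,0,0],0,0]]}}

```text
t: 23.82
ee_pos: [529.1, -272.5, 91.4]
orientation: [0.219, 3.127, -0.005]
ft_force: [0.5, -1.6, -0.1]
width: 88.0
grasp_force: 0.0
```

```bash
python3 - <<'E'
from h import *
d=cams.get_image('top'); cv2.imwrite('pics/top4.png',d['image'][:,:,::-1])
c=fit('case',(589,-2,-.15),0,True)
for g in [(598,70),(522,7),(579,-74)]: fit('coaster_a',g,0,near=g)
fit('ring_small',(527,-273),3); fit('ring_large',(434,-313),3)
go(c[0],c[1],83,np.pi/2-.14)
E
```

```text
case [ 5.9005e+02 -2.7000e+00 -1.9000e-01] res px [array([0.01, 1.1 ]), array([ 0.74, -0.94])] [0.89, 0.96]
coaster_a [598.11  71.29   0.  ] res px [-0.59  1.4   1.36 -0.55] [0.73, 0.82]
coaster_a [522.29   7.56   0.  ] res px [ 0.09  0.9   0.56 -0.73] [0.77, 0.7]
coaster_a [578.81 -74.31   0.  ] res px [-0.2   1.12  0.86 -0.67] [0.97, 0.85]
ring_small [ 515.47 -268.84    0.  ] res px [ 0.8  -3.57 -2.51  1.76] [0.6, 0.61]
ring_large [ 429.65 -303.05    0.  ] res px [ 6.55 -4.02 -5.36 -1.52] [0.67, 0.92]
turn units 0.0
shift units [-1.02 10.98  0.15] from [ 526.4 -271.    86.7] closing deg 82.0
```

View pics/top4.png

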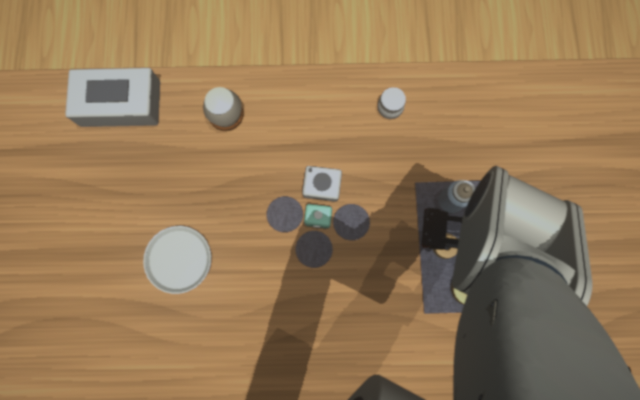

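The top view shows all three coasters empty, at (285,214), (314,249) and (352,222). The case at (318,216) is undisturbed, and the bottle and rings stand on the mat. Next is the case.

Call:
{"method": "move_arm", "body": {"steps": [[[0,1,0],0,0],[[0,1,0],0,0],[[0,1,0],0,0],[[0,1,0],0,0],[[0,1,0],0,0],[[-0.5,1,0],0,0],[[-0.5,1,0],0,0],[[0,1,0],0,0],[[0,1,0],0,0],[[0,1,0],0,0],[[0,1,0],0,0],[[0,0,0],0,0],[[0,0,1],0,0],[[0,0,0.7],0,0],[[0,0,0],0,0]]}}

```text
t: 26.32
ee_pos: [587.1, -2.4, 41.4]
orientation: [-0.218, -3.129, 0.001]
ft_force: [-0.9, -1.1, 0.5]
width: 87.5
grasp_force: 0.0
```

```bash
python3 - <<'E'
from h import *
go(589.5,-2.3,12,np.pi/2-.14)
d=cams.get_image('side'); cv2.imwrite(f'pics/side5.png',cv2.resize(d['image'][140:400,230:500,::-1],None,fx=2,fy=2,interpolation=2))
go(589.5,-2.3,12,np.pi/2-.15); fit('ring_small',(527,-273),3); fit('ring_large',(434,-313),3); fit('bottle',(621,-291),3)
E
```

```text
turn units 0.01
shift units [-0.1   0.02  1.18] from [587.1  -2.4  41.4] closing deg 82.0
turn units 0.12
shift units [-0.07  0.02  1.23] from [587.9  -2.6  42.8] closing deg 82.0
ring_small [ 522.82 -269.81    0.  ] res px [-0.04  1.12  0.69 -0.69] [0.63, 0.94]
ring_large [ 434.83 -309.67    0.  ] res px [-0.49  0.69  0.62 -0.11] [0.74, 0.75]
bottle [ 624.87 -290.85    0.  ] res px [-0. -0.] [0.95]
```

View pics/side5.png

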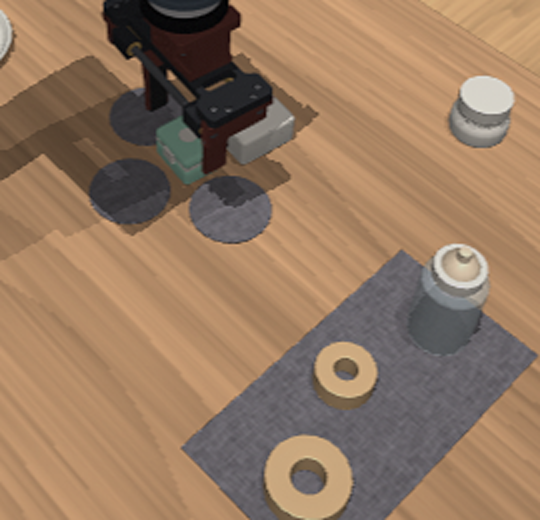

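The bottle and both rings stand on the mat and the fingers straddle the case.

Call:
{"method": "move_arm", "body": {"steps": [[[-0.08,0,0.6],0.1,0],[[0,0,0.6],0,0],[[0,0,0],0,0],[[0,0,0],0,1],[[0,0,0],0,1],[[0,0,0],0,1],[[0,0,0],0,1],[[0,0,0],0,1],[[0,0,0],0,1],[[0,0,0],0,1],[[0,0,0],0,1]]}}

```text
t: 27.88
ee_pos: [591.8, -2.5, 14.8]
orientation: [0.233, 3.132, 0.0]
ft_force: [-0.8, -0.3, 6.0]
width: 55.4
grasp_force: 30.0
```

```bash
python3 - <<'E'
from h import *
go(504.3,296.3,13); print(ctrl.get_obs()['width'])
fit('dish',(504,296))
E
```

```text
shift units [ 5.22 11.3   0.07] from [591.8  -2.5  14.8] closing deg 81.5
55.43525358092971
dish [504.02 296.11   0.  ] res px [ 0.29  0.83  0.44 -1.03] [0.8, 0.8]
```

Call:
{"method": "move_arm", "body": {"steps": [[[0,0,-0.5],0,1],[[0,0,-1],0,1],[[0,0,-1],0,1],[[0,0,-0.5],0,1],[[0.2,1,0],0,1],[[0.5,1,0],0,1],[[0.5,1,0],0,1],[[0.5,1,0],0,1],[[0.5,1,0],0,1],[[0.5,1,0],0,1],[[0.5,1,0],0,1],[[0.5,1,0],0,1],[[0.5,1,0],0,1],[[0.5,1,0],0,1],[[0.5,1,0],0,1],[[0,0.3,0],0,1],[[0,0,1],0,1],[[0,0,1],0,1],[[0,0,0],0,1],[[0,0,0],0,1]]}}

```text
t: 29.75
ee_pos: [503.7, 295.2, 38.3]
orientation: [-0.233, -3.13, 0.003]
ft_force: [-0.2, -0.4, -1.1]
width: 56.0
grasp_force: 30.0
```

```bash
python3 - <<'E'
from h import *
go(504.2,296.1,18)
fit('case',(504,296,-.15),z=26,yaw=True)
go(504.2,296.1,18)
E
```

```text
shift units [-0.02  0.04  0.81] from [503.7 295.2  38.3] closing deg 81.5
case [ 4.8529e+02  2.9651e+02 -3.5000e-01] res px [array([ 0. , -0.2])] [0.67]
shift units [ 0.06 -0.02  0.9 ] from [505.6 296.3  40.6] closing deg 81.5
```

Call:
{"method": "move_arm", "body": {"steps": [[[0,0,0.4],0,1],[[0,0,0.25],0,1],[[0,0,0.15],0,1],[[0,0,0],0,1],[[0,0,0],0,0.5],[[0,0,0],0,0.2],[[0,0,0],0,0.1],[[0,0,0],0,0.1],[[0,0,0],0,0.1],[[0,0,-1],0,0.1],[[0,0,-1],0,0],[[0,0,-1],0,0],[[0,-1,0],0,0],[[0,-1,0],0,0],[[0,-1,0],0,0],[[0,-1,0],0,0],[[0,-1,0],0,0],[[0,-1,0],0,0],[[0,0,0],0,0]]}}

```text
t: 31.53
ee_pos: [480.8, 144.7, 93.9]
orientation: [-0.236, -3.131, 0.002]
ft_force: [-0.3, -0.4, 0.6]
width: 88.0
grasp_force: 0.0
```

```bash
python3 - <<'E'
from h import *
d=cams.get_image('top'); cv2.imwrite('pics/top6.png',cv2.resize(d['image'][190:330,110:400,::-1],None,fx=2.7,fy=2.7,interpolation=2))
fit('case',(504,296,-.15),5,True)
fit('dish',(504,296)); fit('monitor',(660,-12,-.15),0,True)
go(523.5,-270.5,90)
E
```

```text
case [ 4.9832e+02  2.9704e+02 -2.4000e-01] res px [array([ 0.  , -0.04])] [0.83]
dish [533.26 311.89   0.  ] res px [ -1.37  18.79  15.76 -14.09] [0.53, 0.77]
monitor [ 6.6051e+02 -1.2790e+01 -3.2000e-01] res px [array([0.01, 0.78]), array([ 0.51, -0.85])] [0.92, 0.7]
shift units [ -4.1  -16.32   0.17] from [482.3 148.   94.1] closing deg 81.5
```

View pics/top6.png

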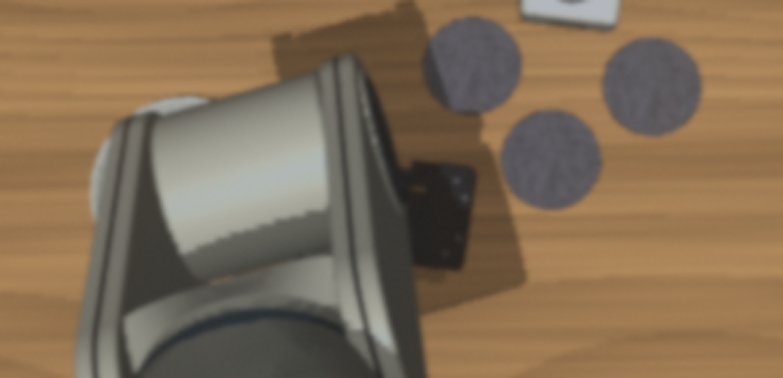

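Call:
{"method": "move_arm", "body": {"steps": [[[0,-1,0],-0.1,0],[[-0.2,-1,0],0,0],[[-0.2,-1,0],0,0],[[-0.2,-1,0],0,0],[[-0.2,-1,0],0,0],[[-0.2,-1,0],0,0],[[-0.3,-1,0],0,0],[[-0.3,-1,0],0,0],[[-0.3,-1,0],0,0],[[-0.3,-1,0],0,0],[[-0.3,-1,0],0,0],[[-0.3,-1,0],0,0],[[-0.3,-1,0],0,0],[[-0.3,-1,0],0,0],[[-0.3,-1,0],0,0],[[-0.3,-1,0],0,0],[[0,-0.3,0],0,0],[[0,0,1],0,0],[[0,0,1],0,0],[[0,0,0],0,0]]}}

```text
t: 33.85
ee_pos: [521.5, -267.9, 40.4]
orientation: [-0.219, -3.127, -0.005]
ft_force: [-1.0, 1.4, -1.1]
width: 87.3
grasp_force: 0.0
```

```bash
python3 - <<'E'
from h import *
d=cams.get_image('top'); cv2.imwrite('pics/top7.png',cv2.resize(d['image'][150:330,110:400,::-1],None,fx=2.7,fy=2.7,interpolation=2))
fit('case',(504,296,-.15),5,True)
fit('dish',(504,296));
go(523.8,-270.5,9,np.pi/2-.14)
E
```

```text
case [ 5.0215e+02  2.9668e+02 -1.7000e-01] res px [array([-0.13,  0.61]), array([ 0.61, -0.37])] [0.62, 0.58]
dish [503.95 296.13   0.  ] res px [ 0.22  1.08  0.69 -1.14] [0.67, 0.74]
turn units 0.01
shift units [ 0.05 -0.04  1.45] from [ 525.1 -269.7   45.2] closing deg 82.0
```

View pics/top7.png

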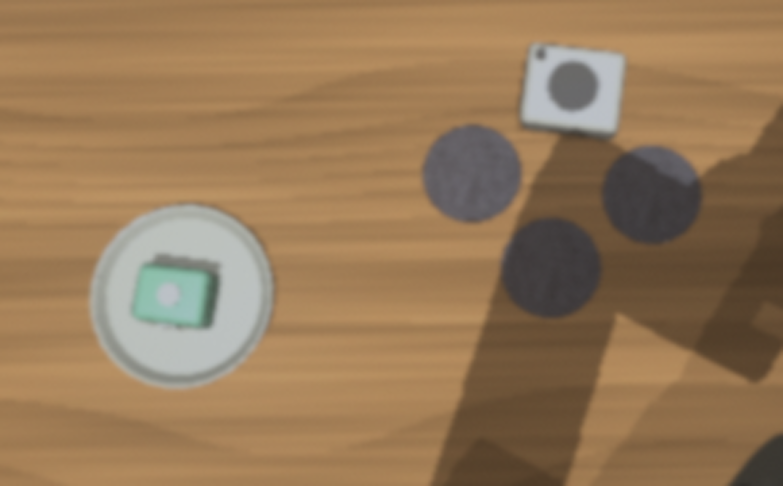

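The case sits flat in the middle of the dish, within about 2 mm. Now the small ring.

Call:
{"method": "move_arm", "body": {"steps": [[[0,-0.04,0.7],0,0],[[0,0,0.65],0,0],[[0,0,0],0,0],[[0,0,0],0,1],[[0,0,0],0,1],[[0,0,0],0,1],[[0,0,0],0,1],[[0,0,0],0,1],[[0,0,0],0,1],[[0,0,0],0,1],[[0,0,0],0,1]]}}

```text
t: 35.22
ee_pos: [524.7, -270.8, 11.0]
orientation: [0.219, 3.133, -0.001]
ft_force: [-0.7, 0.3, 5.4]
width: 51.9
grasp_force: 30.0
```

Call:
{"method": "move_arm", "body": {"steps": [[[0,0,-1],0,1],[[0,0,-1],0,1],[[0,1,0],0,1],[[0,1,0],0,1],[[0,1,0],0,1],[[0.4,1,0],0,1],[[0.4,1,0],0,1],[[0.4,1,0],0,1],[[0.4,1,0],0,1],[[0,1,0],0,1],[[0,1,0],0,1],[[0,1,0],0,1],[[0,1,0],0,1],[[0,0,0],0,1],[[0,0,0.5],0,1],[[0,0,0.5],0,1],[[0,0,0],0,1],[[0,0,0],0,1]]}}

```text
t: 36.72
ee_pos: [522.3, 6.8, 35.0]
orientation: [-0.219, -3.132, 0.0]
ft_force: [0.4, -0.7, -1.4]
width: 51.5
grasp_force: 30.0
```

```bash
python3 - <<'E'
from h import *
print(ctrl.get_obs()['width']);go(522.4,7.5,35,np.pi/2-.14)
fit('ring_small',(522.4,7.5),z=30); fit('coaster_a',(522,7),near=(522,7)); fit('bottle',(622,-291),3)
go(522.4,7.5,35,np.pi/2-.14)
E
```

```text
51.51121405039942
turn units 0.0
shift units [-0.    0.03 -0.  ] from [522.3   6.8  35. ] closing deg 82.0
ring_small [505.68   7.23   0.  ] res px [-0.  0.] [0.52]
coaster_a [514.63   1.26   0.  ] res px [-0. -0.] [0.91]
bottle [ 622.21 -291.83    0.  ] res px [-0.03  1.1   0.67 -0.76] [0.71, 0.8]
turn units 0.0
shift units [0.03 0.01 0.02] from [523.    7.3  35.5] closing deg 82.0
```

Call:
{"method": "move_arm", "body": {"steps": [[[0,0,0.5],0,1],[[0,0,0.3],0,1],[[0,0,0.2],0,1],[[0,0,0],0,1],[[0,0,0],0,0.5],[[0,0,0],0,0],[[0,0,0],0,0],[[0,0,0],0,0],[[0,0,0],0,0],[[0,0,-1],0,0],[[0,0,-1],0,0],[[0,0,-1],0,0],[[0,0,0],0,0]]}}

```text
t: 38.4
ee_pos: [525.7, 7.3, 89.4]
orientation: [0.219, 3.127, 0.001]
ft_force: [0.7, -0.1, 0.8]
width: 87.8
grasp_force: 0.0
```

Call:
{"method": "move_arm", "body": {"steps": [[[0,0,0],1,0],[[0,0,0],1,0],[[0,0,0],1,0],[[0,0,0],1,0],[[0,0,0],1,0],[[0,0,0],1,0],[[0,0,0],1,0],[[0,0,0],1,0],[[0,0,0],1,0],[[0,0,0],1,0],[[0,0,0],1,0],[[0,0,0],1,0],[[0,0,0],1,0],[[0,0,0],1,0],[[0,0,0],1,0],[[0,0,0],1,0],[[0,0,0],1,0],[[0,0,0],1,0]]}}

```text
t: 39.9
ee_pos: [522.7, 7.3, 84.9]
orientation: [-2.375, -2.056, 0.001]
ft_force: [1.1, -0.9, -0.5]
width: 87.4
grasp_force: 0.0
```

```bash
python3 - <<'E'
from h import *
go(434.8,-311.5,83,-.14)
E
```

```text
turn units -0.04
shift units [-13.12  -1.7    0.08] from [522.7   7.3  84.9] closing deg -8.2
```

Call:
{"method": "move_arm", "body": {"steps": [[[-1,-0.2,0],0,0],[[-1,-0.2,0],0,0],[[-1,-0.2,0],0,0],[[-1,-0.2,0],0,0],[[-1,-0.2,0],0,0],[[-1,-0.2,0],0,0],[[-1,-0.2,0],0,0],[[-1,-0.2,0],0,0],[[-1,-0.1,0],0,0],[[-1,0,0],0,0],[[-1,0,0],0,0],[[-1,0,0],0,0],[[-1,0,0],0,0],[[-0.1,0,0],0,0],[[0,0,1],0,0],[[0,0,0.7],0,0],[[0,0,0],0,0]]}}

```text
t: 41.32
ee_pos: [433.3, -309.2, 40.0]
orientation: [-2.367, -2.057, 0.002]
ft_force: [0.2, 0.2, -0.2]
width: 87.9
grasp_force: 0.0
```

```bash
python3 - <<'E'
from h import *
go(434.8,-311.5,8,-.14)
fit('ring_small',(522.4,7.5),3); fit('coaster_a',(522,7),near=(522,7)); fit('case',(504,296,-.15),5,True)
go(434.8,-311.5,8,-.14)
d=cams.get_image('side'); cv2.imwrite(f'pics/side8.png',cv2.resize(d['image'][140:400,230:500,::-1],None,fx=2,fy=2,interpolation=2))
go(434.8,-311.5,8,-.14)
E
```

```text
turn units 0.0
shift units [-0.08  0.08  1.28] from [ 433.3 -309.2   40. ] closing deg -8.0
ring_small [512.14  10.49   0.  ] res px [-1.16  4.85  4.02 -2.47] [0.7, 0.6]
coaster_a [508.7   12.05   0.  ] res px [-1.86  7.19  6.03 -3.5 ] [0.74, 0.57]
case [ 4.9765e+02  2.9543e+02 -1.6000e-01] res px [array([0.13, 2.95]), array([ 2.28, -2.69])] [0.76, 0.62]
turn units 0.01
shift units [-0.02 -0.03  1.41] from [ 435.6 -311.2   43.3] closing deg -8.0
turn units 0.01
shift units [-0.02 -0.02  1.41] from [ 435.5 -311.2   43.2] closing deg -8.0
```

View pics/side8.png

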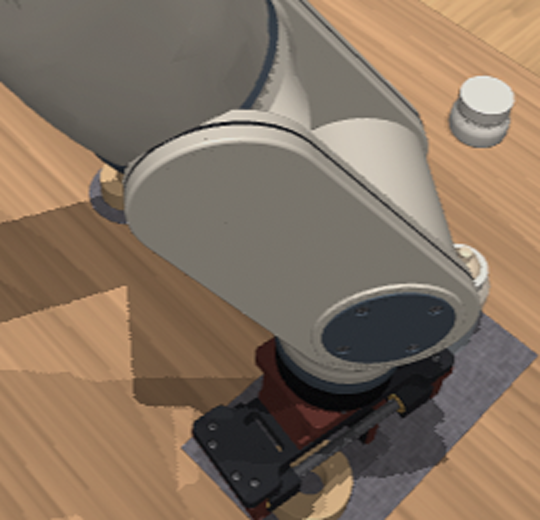

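Call:
{"method": "move_arm", "body": {"steps": [[[0,0,0.7],0,0],[[0,0,0.68],0,0],[[0,0,0],0,0],[[0,0,0],0,1],[[0,0,0],0,1],[[0,0,0],0,1],[[0,0,0],0,1],[[0,0,0],0,1],[[0,0,0],0,1],[[0,0,0],0,1]]}}

```text
t: 42.8
ee_pos: [435.9, -311.5, 9.2]
orientation: [2.37, 2.06, 0.0]
ft_force: [-0.2, 0.3, 5.9]
width: 68.0
grasp_force: 30.0
```

Call:
{"method": "move_arm", "body": {"steps": [[[0,0,-0.4],0,1],[[0,0,-1],0,1],[[0,0,-1],0,1],[[1,0,0],0,1],[[1,0,0],0,1],[[1,0,0],0,1],[[1,0,0],0,1],[[1,0,0],0,1],[[1,0,0],0,1],[[1,0.4,0],0,1],[[1,1,0],0,1],[[1,1,0],0,1],[[1,1,0],0,1],[[0.2,1,0],0,1],[[0,0,0],0,1],[[0,0,0.7],0,1],[[0,0,0.7],0,1],[[0,0,0],0,1],[[0,0,0],0,1]]}}

```text
t: 44.38
ee_pos: [578.3, -74.0, 33.1]
orientation: [-2.37, -2.059, 0.003]
ft_force: [-1.0, 0.4, -0.3]
width: 67.8
grasp_force: 30.0
```

```bash
python3 - <<'E'
from h import *
print(ctrl.get_obs()['width']);go(578.9,-74.3,34,-.14)
fit('ring_small',(522.4,7.5),3); fit('case',(504,296,-.15),5,True)
for i in range(3): cams.get_image('top')
go(578.9,-74.3,34,-.14)
E
```

```text
67.82835423551613
turn units 0.0
shift units [-0.01  0.02 -0.04] from [578.3 -74.   33.1] closing deg -8.0
ring_small [521.91  13.11   0.  ] res px [ 2.02  0.94 -0.59 -2.52] [0.81, 0.86]
case [ 5.0247e+02  2.9639e+02 -1.9000e-01] res px [array([0.27, 0.42]), array([ 0.17, -0.7 ])] [0.94, 0.59]
turn units 0.0
shift units [-0.02 -0.04 -0.01] from [579.9 -73.9  33.7] closing deg -8.0
```

On target, so I lower by 1.0, release, rise clear of the bottle height and head for the bottle.

Call:
{"method": "move_arm", "body": {"steps": [[[0,-0.02,0.5],0,1],[[0,0,0.3],0,1],[[0,0,0.2],0,1],[[0,0,0],0,1],[[0,0,0],0,0.5],[[0,0,0],0,0],[[0,0,0],0,0],[[0,0,0],0,0],[[0,0,0],0,0],[[0,0,-1],0,0],[[0,0,-1],0,0],[[0,0,-1],0,0],[[0,0,-1],0,0],[[0,0,-1],0,0],[[0,0,-1],0,0],[[0,0,0],0,0]]}}

```text
t: 46.27
ee_pos: [582.2, -74.3, 163.4]
orientation: [2.366, 2.057, 0.008]
ft_force: [0.7, -0.3, 0.3]
width: 87.7
grasp_force: 0.0
```

```bash
python3 - <<'E'
from h import *
cams.get_image('top');go(623,-291.5,150,-.14)
E
```

```text
turn units 0.0
shift units [-8.38  2.87  0.47] from [581.1 -74.1 161.2] closing deg -8.0
```

Call:
{"method": "move_arm", "body": {"steps": [[[-1,0.4,0],0,0],[[-1,0.4,0],0,0],[[-1,0.4,0],0,0],[[-1,0.4,0],0,0],[[-1,0.4,0],0,0],[[-1,0.4,0],0,0],[[-1,0.4,0],0,0],[[-1,0.1,0],0,0],[[-0.4,0,0],0,0],[[0,0,0],0,0],[[0,0,0],0,0]]}}

```text
t: 47.23
ee_pos: [620.9, -291.3, 157.2]
orientation: [-2.37, -2.058, 0.001]
ft_force: [0.1, -0.2, 0.1]
width: 88.0
grasp_force: 0.0
```

```bash
python3 - <<'E'
from h import *
fit('ring_small',(522.4,7.5),3);fit('ring_large',(579,-74),3);fit('bottle',(622,-291),3,views=('side',))
go(623,-291.5,49.5,-.14)
E
```

```text
ring_small [517.64   2.78   0.  ] res px [ 2.77  2.29 -0.11 -4.15] [0.63, 0.7]
ring_large [577.65 -73.12   0.  ] res px [-0.05  0.87  0.6  -0.61] [0.64, 0.69]
bottle [ 619.92 -291.88    0.  ] res px [ 0. -0.] [0.96]
turn units 0.01
shift units [0.01 0.04 4.36] from [ 622.  -291.5  158.6] closing deg -8.0
```

Call:
{"method": "move_arm", "body": {"steps": [[[0,0.04,1],0,0],[[0,0,1],0,0],[[0,0,1],0,0],[[0,0,1],0,0],[[0,0,0.3],0,0],[[0,0,0],0,0],[[0,0,0],0,0],[[0,0,0],0,1],[[0,0,0],0,1],[[0,0,0],0,1],[[0,0,0],0,1],[[0,0,0],0,1],[[0,0,0],0,1],[[0,0,0],0,1],[[0,0,0],0,1],[[0,0,0],0,1]]}}

```text
t: 49.07
ee_pos: [623.2, -292.2, 51.6]
orientation: [2.37, 2.061, 0.0]
ft_force: [-0.2, 0.3, 5.4]
width: 55.6
grasp_force: 30.0
```

```bash
python3 - <<'E'
from h import *
o=ctrl.get_obs();print(o['t'],o['width'],o['grasp_force']);go(598.4,71,49.5,-.14)
E
```

```text
49.0667 55.638896945331396 29.999385382106993
turn units 0.01
shift units [14.25 -3.01  0.08] from [ 623.2 -292.2   51.6] closing deg -8.0
```

Call:
{"method": "move_arm", "body": {"steps": [[[0,0,-0.5],0,1],[[0,0,-1],0,1],[[0,0,-1],0,1],[[0,0,-0.5],0,1],[[0.5,-0.3,0],0,1],[[1,-0.2,0],0,1],[[1,-0.2,0],0,1],[[1,-0.2,0],0,1],[[1,-0.2,0],0,1],[[1,-0.2,0],0,1],[[1,-0.2,0],0,1],[[1,-0.2,0],0,1],[[1,-0.2,0],0,1],[[1,-0.2,0],0,1],[[1,-0.2,0],0,1],[[1,-0.2,0],0,1],[[1,-0.2,0],0,1],[[1,-0.2,0],0,1],[[0.7,-0.1,0],0,1],[[0,0,0],0,1]]}}

```text
t: 50.73
ee_pos: [597.5, 73.0, 125.9]
orientation: [-2.367, -2.064, -0.0]
ft_force: [0.7, -0.0, -1.4]
width: 55.3
grasp_force: 30.0
```

Call:
{"method": "move_arm", "body": {"steps": [[[0,-0.0,0.5],0,1],[[0,0,1],0,1],[[0,0,0.5],0,1],[[0,0,0],0,1],[[0,0,0],0,1],[[0,0,0],0,1]]}}

```text
t: 51.23
ee_pos: [598.3, 69.3, 76.2]
orientation: [2.372, 2.06, 0.0]
ft_force: [0.4, 0.2, -1.9]
width: 55.4
grasp_force: 30.0
```

```bash
python3 - <<'E'
from h import *
go(598.4,71,49.5,-.14); print(ctrl.get_obs()['width'])
for i in range(4): cams.get_image('top')
go(598.4,71,49.5,-.14)
fit('coaster_a',(522,7),near=(522,7))
E
```

```text
turn units -0.0
shift units [ 0.07 -0.01  1.07] from [598.3  69.3  76.2] closing deg -8.0
55.41341393748377
turn units 0.0
shift units [ 0.04 -0.02  1.09] from [598.6  69.8  76.8] closing deg -8.0
coaster_a [522.12  -5.12   0.  ] res px [-4.17  2.97  4.51  1.5 ] [0.51, 0.77]
```

Call:
{"method": "move_arm", "body": {"steps": [[[0.02,0,0.4],0,1],[[0,0,0.3],0,1],[[0,0,0.2],0,1],[[0,0,0.1],0,1],[[0,0,0],0,1],[[0,0,0],0,0.5],[[0,0,0],0,0],[[0,0,0],0,0],[[0,0,0],0,0],[[0,0,0],0,0],[[0,0,0],0,0],[[0,0,-0.5],0,0],[[0,0,-1],0,0],[[0,0,-1],0,0],[[0,0,-1],0,0],[[0,0,-1],0,0],[[0,0,-1],0,0],[[0,0,0],0,0]]}}

```text
t: 53.13
ee_pos: [601.1, 70.8, 194.6]
orientation: [2.367, 2.058, 0.011]
ft_force: [0.3, 0.3, 0.8]
width: 88.0
grasp_force: 0.0
```

Call:
{"method": "move_arm", "body": {"steps": [[[-1,0,0],0,0],[[-1,0,0],0,0],[[-1,0,0],0,0],[[-1,0,0],0,0],[[-1,0,0],0,0],[[-1,0,0],0,0],[[-1,0,0],0,0],[[-1,0,0],0,0],[[-1,0,0],0,0],[[-1,0,0],0,0],[[-1,0,0],0,0],[[-1,0,0],0,0],[[-1,0,0],0,0],[[-1,0,0],0,0],[[-1,0,0],0,0],[[-1,0,0],0,0],[[-1,0,0],0,0],[[-1,0,0],0,0]]}}

```text
t: 54.63
ee_pos: [534.9, -376.2, 188.5]
orientation: [-2.371, -2.061, 0.0]
ft_force: [-0.2, -0.3, 0.2]
width: 87.7
grasp_force: 0.0
```

```bash
python3 - <<'E'
from h import *
d=cams.get_image('top'); cv2.imwrite('pics/top9.png',cv2.resize(d['image'][150:330,110:400,::-1],None,fx=2.7,fy=2.7,interpolation=2))
fit('ring_small',(522.4,7.5),3);fit('ring_large',(579,-74),3);fit('bottle',(598,71),3);fit('case',(504,296,-.15),5,True);fit('monitor',(660,-12,-.15),0,True)
E
```

```text
ring_small [520.04   7.94   0.  ] res px [-0.01  1.13  0.78 -0.81] [0.59, 0.66]
ring_large [577.73 -73.26   0.  ] res px [ 0.1   0.98  0.59 -0.82] [0.58, 0.71]
bottle [596.36  71.69   0.  ] res px [ 0.02  0.81  0.57 -0.69] [0.7, 0.98]
case [ 5.0287e+02  2.9744e+02 -2.3000e-01] res px [array([0.31, 0.76]), array([ 0.41, -1.02])] [0.63, 0.76]
monitor [ 6.6081e+02 -1.2200e+01 -2.5000e-01] res px [array([0.13, 0.99]), array([ 0.59, -1.15])] [0.68, 0.55]
```

View pics/top9.png

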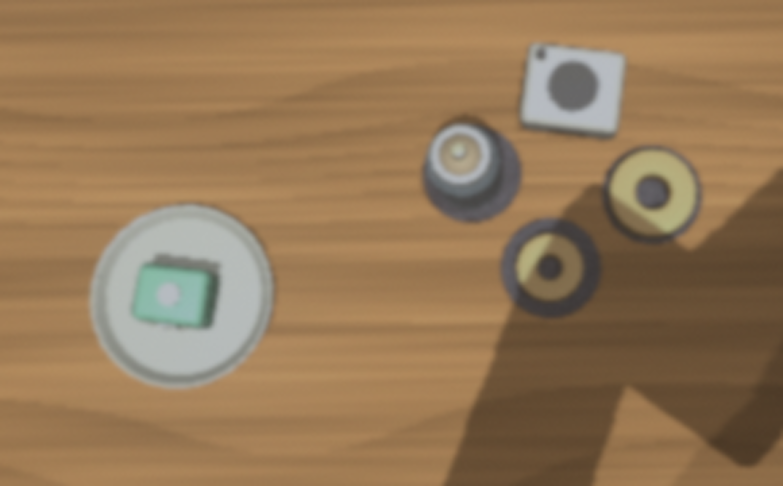

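The picture shows the bottle upright on the left coaster (471,172), the small ring on the front one (551,268) and the large ring on the right one (652,194). The case is in the middle of the dish at (175,295) and the monitor has not moved. Everything is within about 2 mm of its spot, so I hand in.

```bash
python3 -c "
from workcell import ctrl
print(ctrl.close_job())"
```

```text
the job is handed in; nothing more can be done
None
```

The case is flat in the middle of the dish, and the bottle and both rings are back on the coasters they came from, each within about 2.5 mm of centre by the last camera fit; the monitor did not move, the gripper is open and clear, and the job is handed in.

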